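Make up two stationery kits at the packing table

TASK

Make up the two stationery kits: put the stapler, the large roll of packing tape and the small box of staples into the open cardboard carton, each lying flat on its floor the right way up and none on top of another. For the desk kit, stand the hole punch on the floor of the upper letter tray, and slide the long pencil box lengthwise into the lower tray, under the upper one, until it no longer sticks out past the lower tray's front edge. Set things down rather than dropping them, and leave the small tape roll and the square clip box where they are.

Things in the scene. Friction and masses are not known exactly. Their poses are not given: they have to be found in the camera images.
- stapler_mid (a point): Desk stapler standing on its foot, dark steel arm over a black foot, 140 long x 36 wide x 50 high mm. Point at its centre, 25 mm above its underside; x along its length (nose at +x), z up. The foot is 36 wide and 7 high; the arm is 34 wide and lies 25 to 47 mm up, so it is gripped across the arm.
- punch_mid (a point): Two-hole paper punch standing on its base, grey body between a black base and a narrower black lever, two steel pins showing on the body in front of the lever, 50 deep (its x) x 106 long (its y) x 50 high mm. Point at its centre, 25 mm above its underside; z up. Body 48 mm deep, from 10 to 32 mm up: gripped across the 50 mm depth.
- tape_roll_mid (a point): The large roll of brown packing tape lying flat, an open ring: outer diameter 100, bore 76, wall 12, height 48 mm. Point on its axis, 24 mm above its underside; z up along the axis. Too wide to grip whole: pinch the 12 mm wall, one finger in the bore.
- staple_box_mid (a point): Small oblong cardboard box of staples lying flat, 70 (x) x 40 (y) x 30 high mm, with a pale band round its sides and a dark mark on top. Point at its centre, 15 mm above its underside; z up.
- pencil_box_mid (a point): Long cardboard box of pencils lying flat, 170 (x) x 50 (y) x 30 high mm, white panel with a pencil picture on top. Point at its centre, 15 mm above its underside; x along its length, z up.
- carton: Open cardboard carton fixed on the table, outside 198 (x) x 308 (y) x 50 high mm; walls and floor 4 mm thick, so the inside is 190 x 300 mm and the inner floor is 4 mm above the table. Two flaps folded outward at its ends. Origin at the centre of its underside; x away from the robot, y to the robot's left, at small yaw.
- lower_tray: Lower of two metal letter trays, fixed on the table, floor 4 mm thick. Origin on its underside, in the middle of its width; x points away from the robot into the tray. The open front edge (no lip) is at x = -95 mm, the back wall at x = +145 mm, 190 mm wide outside, 182 inside. Side walls 22 mm high over the first 75 mm, then 45 mm. From x = -15 mm on it is roofed by the upper tray, with 41 mm between its floor and the upper tray's underside.
- upper_tray: Upper letter tray, same shape and frame as the lower one, fixed on it 80 mm further back and 45 mm higher. Origin on its underside; open front edge at x = -95 mm, back wall at x = +145 mm, inside width 182 mm, floor 4 mm thick, side walls 22 mm high over the first 75 mm, then 45 mm.
- small_roll: Small roll of white sticky tape lying flat, outer diameter 60, bore 32, 19 mm high; not wanted in either kit, stays where it is. Origin at the centre of its underside.
- clip_box: Flat square grey plastic box of paper clips, 85 x 85 x 22 mm high; not wanted in either kit, stays where it is. Origin at the centre of its underside.
Things that resemble listed ones, but are neither listed nor needed, are in the scene too. Leave any turquoise or yellow look-alike of the part that bears staple_box_mid alone.

How it is judged:
By the outcome, as a careful person would: the job done as asked, in the order asked, and still so for the second after the job is handed in, with the robot touching nothing.
It also fails if it takes over 131 s, if anything falls off the work surface, if the arm or the gripper's body presses on something with over 40 N, if the wrist force passes 120 N, or if a joint passes its speed limit or range.

ROBOT

A 6-joint arm with a two-finger parallel gripper is mounted at the origin on the work surface. World frame = base frame: x ahead of the robot, y to its left, z up, the work surface at z = 0. Lengths are in m, angles in rad, forces in N, time in s.
With the tool pointing down it reaches from about 0.375 to 0.975 m from the base axis. Payload 3.8 kg.
Tool frame: the origin (TCP) lies on the centre line of the jaws, within the pads' length; the fingertips stand 11 mm ahead of it and the grasp point (between the pads) lies 8 mm behind it; z points along the fingers, y is the line along which they close (so a half turn about z gives the same grasp; the last joint's range is limited). The gripper opens to 88 mm and grips with 3 to 60 N. Pads are 18 mm wide; open, the fingers measure 123 mm over their backs; the gripper's body (75 mm by 187 mm) begins 45 mm behind the grasp point.
Start: joints at [1.256, 0.264, 1.604, -0, 1.274, -0.037], TCP at [0.185, 0.649, 0.25] pointing down, gripper open.
Joint ranges: [-2.63, 2.63], [-0.94, 2.18], [0.31, 2.57], [-1.31, 4.45], [0, 2.66], [-2.55, 2.55]. Speed limits (rad/s): [2.57, 2.57, 3.14, 3.14, 3.14, 3.14].

INTERFACE

Orientations are given as a unit quaternion [w, x, y, z].
In Python, from rig import robot, read_camera, nets gives the robot as it stands.
- The arm moves only by the tool apply_moves, never from a script. Its argument "moves" is a list that holds one entry, the list of rows, each a list of 7 numbers: the finger opening in cm, from 0 to 8.81, then the shift along the world's x, y, z in cm, then the turn, a rotation vector about the world's x, y, z in rad. In form: [[[claw, x, y, z, wx, wy, wz], ...]]. A call has exactly 8 rows; each row shifts and turns the commanded pose from where the row before left it; what a row does not reach is not made up. A row lasts 1/10 s, in which the tool goes at most 50 mm and 8.59 degrees, less where a joint would pass 70% of its speed; a pose out of reach is approached as far as the arm can. A call is refused whole if a number of a shift passes 5 or a number of a turn 0.15, either way. A call with a gripper value outside its range is refused whole. The fingers move at their own pace and stop on an object; "grip_force" is the grip in N (left out, the last holds). Time passes only in rows, so rows that do not move let the fingers close, or fill a call up. It gives the time, the measured TCP pose, the force, the opening and the grip force at its end, in the units of the state.
- robot.get_state(): the state, without advancing time (a new reading comes with each control period).
- read_camera(name): name is "scene" or "top" or "wrist"; returns a dict with "color" (384x512x3 uint8, red, green, blue), "intrinsics" (3x3 intrinsics, pixels), "origin" and "orientation" of the camera in the world. Camera axes: x right, y down, z forward; pixel columns grow to the right and rows downward; lengths in m; the calibration is good to about 2 mm. A picture is of the moment at which its call begins. There is no depth.
- robot.finish_job(): hands the job in; it is judged then, once.
Trained networks look in a picture, given as the dict that the camera call returned (one of the last four; its "shot" number tells which), for a name from the list of things; names that differ only in an ending like _2 or _b are one class to them, and where a whole thing is asked for, a point or a joint stands for the part that bears it (a point fixed in the world has none). Each returns a list of dicts, best first, with "conf" (0 to 1); they miss things now and then, are a little off and sometimes report something else, mostly with a low value. They report only what shows in the picture. A call takes as long as a camera call. They do not tell look-alikes from the thing itself.
- nets.find_in(label, picture): "uv" ([column, row] in pixels, amid what is visible of it).
The state is a dict: "t": time; "q": joint angles; "dq": joint speeds; "joint_efforts": joint torques, N m; "tcp_pos": TCP position; "orientation": TCP orientation; "contact_force": force on the tool from outside, world axes, zero at the start; "torque": the same for the moment, N m; "gripper_width": finger opening in m; "grasp_force": force on a finger pad.
Only numpy, scipy, OpenCV 4.12 (cv2) and the standard library are available. Lean on these libraries where they do the work, as an engineer would, in place of code of your own. Each camera call takes 0.05 s, during which the arm holds its last target. There are 200 camera calls.

## Working session

There is one attempt and no reset: what is moved stays moved. The work goes in short steps, Python scripts to look and compute and a tool call to move; the robot and the scene stay as the last step left them, time stands still between calls to the robot, and variables do not carry over. Pictures are saved under pics/ and viewed, at most 14 in all, crops included, and the job is handed in when it is done.

Besides the shell and the picture viewer there is one more tool, called after ">>>" in YAML: its name, and indented under it one key for each argument. apply_moves: Moves the arm, as the interface text tells. Its arguments: {"type":"object","properties":{"moves":{"type":"array","items":{"type":"array","items":{"type":"array","items":{"type":"number"}}}},"grip_force":{"type":"number"}},"required":["moves"]}

```bash
ls; mkdir -p pics; cat > h.py <<'E'
import numpy as np,cv2
from rig import robot,read_camera,nets
from scipy.spatial.transform import Rotation as R
def rot(q): return R.from_quat([q[1],q[2],q[3],q[0]])
def proj(p,X):
    c=rot(p["orientation"]).inv().apply(np.atleast_2d(X)-p["origin"]); k=np.array(p["intrinsics"])@c.T
    return (k[:2]/k[2]).T
def ray(p,uv,z):
    d=rot(p["orientation"]).apply(np.linalg.inv(p["intrinsics"])@np.array([uv[0],uv[1],1.]))
    o=np.array(p["origin"]); return o+d*(z-o[2])/d[2]
def save(p,n,s=1.5,crop=None):
    im=p["color"][:,:,::-1]
    if crop: im=im[crop[1]:crop[3],crop[0]:crop[2]]
    cv2.imwrite("pics/"+n,cv2.resize(im,None,fx=s,fy=s,interpolation=cv2.INTER_CUBIC))
E
python3 - <<'E'
from h import *
H=dict(stapler_mid=.03,punch_mid=.04,tape_roll_mid=.04,staple_box_mid=.025,pencil_box_mid=.025,carton=.02,lower_tray=.02,upper_tray=.05,small_roll=.019,clip_box=.02)
for n in("top","scene"):
    p=read_camera(n);save(p,n+"0.png");print(n,p["origin"],p["orientation"])
    for k,z in H.items():
        for d in nets.find_in(k,p)[:4]: print(k,np.round(d["uv"]),round(d["conf"],2),np.round(ray(p,d["uv"],z),3))
E
```

```text
pics
top [ 0.2280677  -0.01164399  1.37296947] [-0.08198456  0.71604859 -0.6889763   0.07658074]
stapler_mid [206. 232.] 0.83 [0.415 0.165 0.03 ]
punch_mid [319. 238.] 0.61 [ 0.408 -0.165  0.04 ]
punch_mid [204. 113.] 0.59 [0.782 0.194 0.04 ]
tape_roll_mid [142. 245.] 0.88 [0.37  0.346 0.04 ]
tape_roll_mid [126. 196.] 0.53 [0.512 0.407 0.04 ]
staple_box_mid [352. 305.] 0.95 [ 0.225 -0.264  0.025]
staple_box_mid [363. 222.] 0.92 [ 0.464 -0.297  0.025]
staple_box_mid [314. 105.] 0.78 [ 0.828 -0.147  0.025]
staple_box_mid [267. 223.] 0.72 [ 0.449 -0.012  0.025]
pencil_box_mid [126. 196.] 0.74 [0.516 0.412 0.025]
carton [322. 157.] 0.86 [ 0.661 -0.173  0.02 ]
lower_tray [205. 166.] 0.59 [0.619 0.182 0.02 ]
lower_tray [126. 194.] 0.29 [0.524 0.413 0.02 ]
upper_tray [204. 114.] 0.96 [0.775 0.19  0.05 ]
small_roll [362. 266.] 0.55 [ 0.334 -0.293  0.019]
clip_box [403. 204.] 0.88 [ 0.522 -0.416  0.02 ]
scene [ 1.24994419 -0.08633326  1.09336936] [-0.22413124  0.71616629  0.6331175  -0.18982428]
stapler_mid [293. 147.] 0.75 [0.409 0.163 0.03 ]
punch_mid [184. 160.] 0.69 [ 0.425 -0.168  0.04 ]
tape_roll_mid [331. 255.] 0.51 [0.777 0.193 0.04 ]
staple_box_mid [267. 286.] 0.86 [0.835 0.019 0.025]
staple_box_mid [141. 178.] 0.78 [ 0.465 -0.296  0.025]
staple_box_mid [240. 166.] 0.77 [ 0.458 -0.006  0.025]
pencil_box_mid [384. 173.] 0.72 [0.531 0.412 0.025]
pencil_box_mid [141. 152.] 0.7 [ 0.37  -0.295  0.025]
pencil_box_mid [308. 202.] 0.46 [0.605 0.168 0.025]
carton [190. 232.] 0.55 [ 0.657 -0.165  0.02 ]
carton [383. 174.] 0.24 [0.53  0.411 0.02 ]
lower_tray [307. 203.] 0.87 [0.604 0.166 0.02 ]
upper_tray [329. 253.] 0.61 [0.775 0.186 0.05 ]
small_roll [143. 149.] 0.49 [ 0.352 -0.292  0.019]
clip_box [379. 173.] 0.67 [0.528 0.397 0.02 ]
clip_box [ 98. 198.] 0.56 [ 0.517 -0.414  0.02 ]
```

View pics/top0.png

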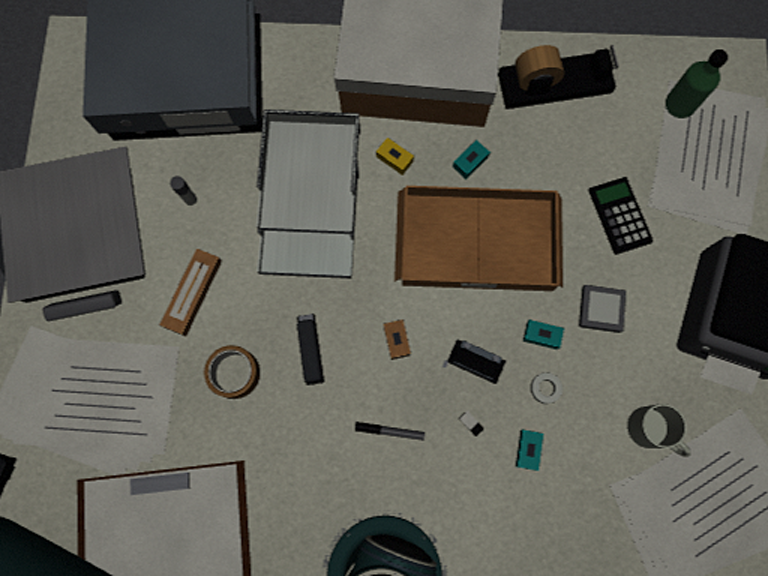

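View pics/scene0.png

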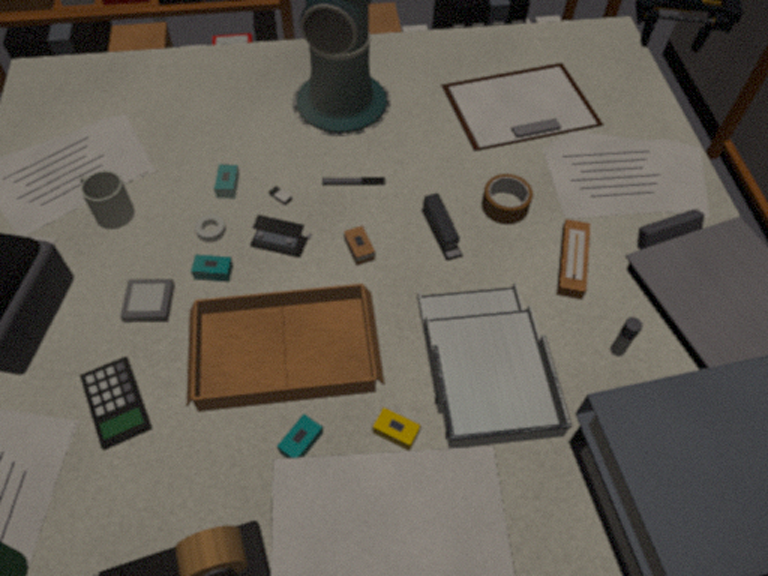

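```bash
cat >> h.py <<'E'
from scipy.optimize import minimize
def hull(kind,x,y,yaw,z0=0):
    if kind[0]=="cyl":
        a=np.linspace(0,2*np.pi,40); b=np.c_[np.cos(a),np.sin(a)]*kind[1]; h=kind[2]
    else:
        l,w,h=kind[1:]; b=np.array([[1,1],[1,-1],[-1,-1],[-1,1]])*[l/2,w/2]
    c,s=np.cos(yaw),np.sin(yaw); b=b@np.array([[c,s],[-s,c]])+[x,y]
    return np.vstack([np.c_[b,np.full(len(b),z0)],np.c_[b,np.full(len(b),z0+h)]])
def mask(p,mode):
    lab=cv2.cvtColor(p["color"],cv2.COLOR_RGB2LAB).astype(int)
    m=(lab[...,2]-128>14)&(lab[...,1]-128>3) if mode=="brown" else lab[...,0]<75
    return m.astype(np.uint8)
def fit(pics,kind,mode,x,y,yaw=0,z0=0,r=.03):
    ms=[]
    for p in pics:
        big=np.zeros(p["color"].shape[:2],np.uint8); k=list(kind); k[1]+=2*r if k[0]!="cyl" else r
        if k[0]!="cyl": k[2]+=2*r
        cv2.fillConvexPoly(big,cv2.convexHull(proj(p,hull(k,x,y,yaw,z0)).astype(np.float32)).astype(int),1)
        m=mask(p,mode)*big
        if kind[0]=="cyl":
            cs,_=cv2.findContours(m,0,2); cv2.drawContours(m,cs,-1,1,-1)
        ms.append(m)
    def cost(v):
        s=0
        for p,m in zip(pics,ms):
            h=cv2.convexHull(proj(p,hull(kind,*(v*[1,1,10]),z0)).astype(np.float32)); q=np.zeros_like(m)
            cv2.fillConvexPoly(q,np.round(h*16).astype(int),1,shift=4); s+=1-(q&m).sum()/max(1,(q|m).sum())
        return s/len(pics)
    v0=np.array([x,y,yaw/10])
    res=minimize(cost,v0,method="Nelder-Mead",options=dict(initial_simplex=v0+np.array([[0,0,0],[.015,0,0],[0,.015,0],[0,0,.02]]),xatol=1e-4,fatol=1e-4))
    return res.x*[1,1,10],res.fun
K=dict(stapler=("box",.14,.036,.048),punch=("box",.05,.106,.048),tape=("cyl",.05,.048),staple=("box",.07,.04,.03),pencil=("box",.17,.05,.03),carton=("box",.198,.308,.05))
def wire(p,im,kind,v,s,z0=0,off=(0,0)):
    h=cv2.convexHull(((proj(p,hull(kind,*v,z0))-off)*s).astype(np.float32)).astype(int); cv2.polylines(im,[h],True,(0,0,255),1)
E
python3 - <<'E'
from h import *
t=read_camera("top");s=read_camera("scene")
P=lambda a,z:ray(t,np.array(a)/1.5,z)[:2]
def yw(a,b,z): d=P(a,z)-P(b,z); return np.arctan2(d[1],d[0])
print(robot.get_state()["orientation"])
I=dict(stapler=("dark",.412,.165,yw((306,315),(316,383),.047)),punch=("dark",.412,-.165,yw((504,370),(450,355),.04)-np.pi/2),
tape=("brown",.37,.346,0),staple=("brown",.452,-.01,yw((394,321),(400,357),.03)),pencil=("brown",.514,.411,yw((207,252),(173,332),.03)),carton=("brown",.66,-.17,0))
ims=[cv2.resize(p["color"][:,:,::-1],None,fx=3,fy=3,interpolation=cv2.INTER_CUBIC) for p in(t,s)]
for k,(m,*v) in I.items():
    v[2]=(v[2]+np.pi/2)%np.pi-np.pi/2
    b,c=fit([t,s],K[k],m,*v); print(k,np.round(v,3),np.round(b,3),round(c,3),np.round(np.degrees(b[2]),1),[np.round(fit([p],K[k],m,*v)[0],3) for p in(t,s)])
    for p,im in zip((t,s),ims): wire(p,im,K[k],b,3)
for a,z in(((261,230),.049),((355,233),.049),((260,275),.004),((352,277),.004)): print("tray",P(a,z).round(4))
cv2.imwrite("pics/f1.png",ims[0][200:800,300:1100])
E
```

```text
[ 3.52307447e-06  1.38447495e-01  9.90369774e-01 -2.81402235e-05]
stapler [0.412 0.165 0.21 ] [0.414 0.163 0.161] 0.26 9.2 [array([0.416, 0.164, 0.254]), array([0.415, 0.162, 0.082])]
punch [ 0.412 -0.165 -0.235] [ 0.404 -0.165 -0.312] 0.284 -17.9 [array([ 0.403, -0.159, -0.32 ]), array([ 0.405, -0.159, -0.312])]
tape [0.37  0.346 0.   ] [0.363 0.311 0.761] 0.513 43.6 [array([0.367, 0.318, 0.567]), array([0.345, 0.317, 0.573])]
staple [ 0.452 -0.01   0.201] [ 0.44  -0.004  0.301] 0.415 17.3 [array([ 0.444, -0.005,  0.266]), array([ 0.435, -0.007,  0.216])]
pencil [ 0.514  0.411 -0.297] [ 0.521  0.412 -0.368] 0.551 -21.1 [array([ 0.524,  0.415, -0.358]), array([ 0.505,  0.42 , -0.363])]
carton [ 0.66 -0.17  0.  ] [ 0.654 -0.166 -0.004] 0.213 -0.3 [array([ 0.666, -0.165, -0.012]), array([ 0.636, -0.159,  0.045])]
tray [0.6468 0.2739]
tray [0.6477 0.0852]
tray [0.565  0.2778]
tray [0.568  0.0898]
```

View pics/f1.png

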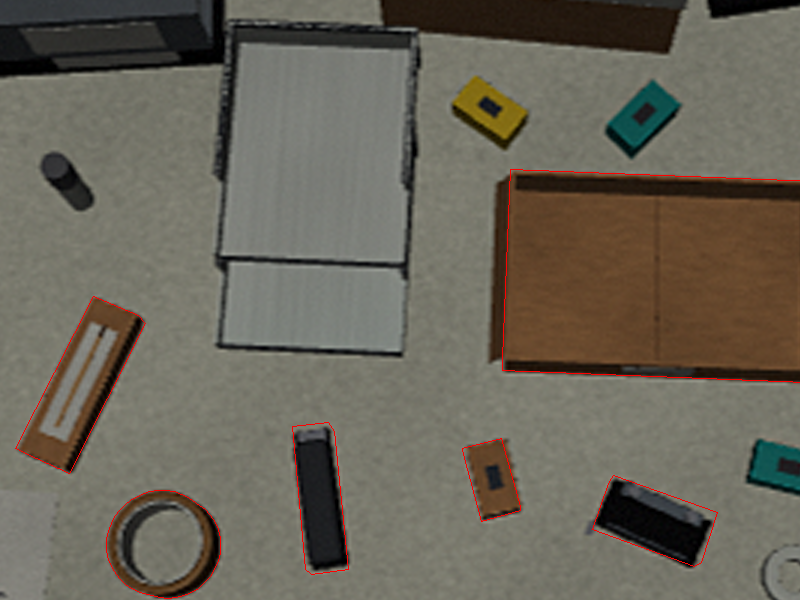

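>>> apply_moves:
  moves:
    - [[6,2.08,-4.42,0,0,0,0.045],[6,2.08,-4.42,0,0,0,0.045],[6,2.08,-4.42,0,0,0,0.045],[6,2.08,-4.42,0,0,0,0.045],[6,2.08,-4.42,0,0,0,0.045],[6,2.08,-4.42,0,0,0,0.045],[6,2.08,-4.42,0,0,0,0.045],[6,2.08,-4.42,0,0,0,0.045]]

```text
t: 2.0
tcp_pos: [0.3519, 0.2938, 0.2501]
orientation: [0.0, -0.042, 0.999, 0.0]
contact_force: [0.6, -0.2, 0.8]
gripper_width: 0.0604
grasp_force: 0.0
```

>>> apply_moves:
  moves:
    - [[6,2.08,-4.42,0,0,0,0.045],[6,2.08,-4.42,0,0,0,0.045],[6,2.08,-4.42,0,0,0,0.045],[6,0,0,-3,0,0,0],[6,0,0,-3,0,0,0],[6,0,0,0,0,0,0],[6,0,0,0,0,0,0],[6,0,0,0,0,0,0]]

```text
t: 2.8
tcp_pos: [0.4148, 0.1636, 0.1914]
orientation: [0.001, -0.109, 0.994, 0.0]
contact_force: [0.1, 1.1, 0.0]
gripper_width: 0.0596
grasp_force: 0.0
```

```bash
python3 - <<'E'
from h import *
p=read_camera("wrist");st=robot.get_state();print(st["t"],st["tcp_pos"],st["orientation"],p["origin"])
print(nets.find_in("stapler_mid",p))
im=cv2.resize(p["color"][:,:,::-1],None,fx=1.5,fy=1.5)
for m in("dark",):
    b,c=fit([p],K["stapler"],m,.414,.163,.2);print(b,c); wire(p,im,K["stapler"],b,1.5)
cv2.imwrite("pics/w1.png",im)
E
```

```text
2.85 [0.41498827 0.16376832 0.19160715] [ 1.52935075e-03 -1.08923689e-01  9.94048887e-01  3.17729980e-04] [0.347787   0.14890928 0.32546175]
[{'uv': [260.7, 163.4], 'conf': 0.9}]
[0.41729024 0.16366555 0.23334816] 0.34599749843652283
```

View pics/w1.png

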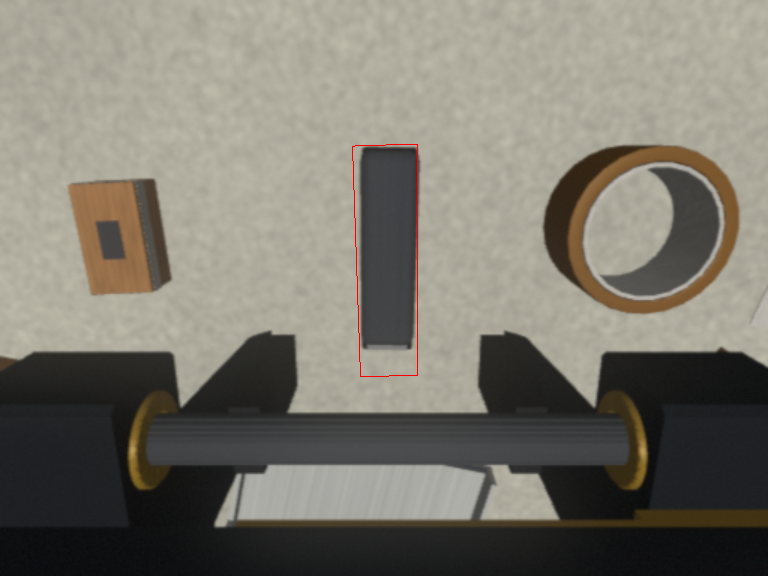

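>>> apply_moves:
  moves:
    - [[6,0.1,0,-4,0,0,0],[6,0,0,-4,0,0,0],[6,0,0,-4,0,0,0],[6,0,0,-3,0,0,0],[6,0,0,-1.4,0,0,0],[6,0,0,0,0,0,0],[2.5,0,0,0,0,0,0],[2.5,0,0,0,0,0,0]]
  grip_force: 30

```text
t: 3.7
tcp_pos: [0.4166, 0.1636, 0.0274]
orientation: [0.002, -0.109, 0.994, 0.0]
contact_force: [0.6, 0.3, 0.2]
gripper_width: 0.0458
grasp_force: 0.0
```

>>> apply_moves:
  moves:
    - [[2.5,0,0,0,0,0,0],[2.5,0,0,0,0,0,0],[2.5,0,0,0,0,0,0],[2.5,0,0,1,0,0,0],[2.5,0,0,3,0,0,0],[2.5,0,0,4,0,0,0],[2.5,0,0,4,0,0,0],[2.5,0,0,2,0,0,0]]

```text
t: 4.5
tcp_pos: [0.4163, 0.1633, 0.1698]
orientation: [0.003, -0.108, 0.994, 0.0]
contact_force: [0.6, 0.2, -1.2]
gripper_width: 0.033
grasp_force: 30.0
```

>>> apply_moves:
  moves:
    - [[2.5,3.4,-3.2,0,0,0,-0.031],[2.5,3.4,-3.2,0,0,0,-0.031],[2.5,3.4,-3.2,0,0,0,-0.031],[2.5,3.4,-3.2,0,0,0,-0.031],[2.5,3.4,-3.2,0,0,0,-0.031],[2.5,3.4,-3.2,0,0,0,-0.031],[2.5,3.4,-3.2,0,0,0,-0.031],[2.5,0,0,0,0,0,0]]

```text
t: 5.3
tcp_pos: [0.6561, -0.0655, 0.1655]
orientation: [0.001, 0.002, 1.0, -0.001]
contact_force: [-1.1, 0.6, -1.5]
gripper_width: 0.0334
grasp_force: 30.0
```

```bash
python3 - <<'E'
from h import *
t=read_camera("top");p=read_camera("wrist");st=robot.get_state();print(st["t"],st["tcp_pos"],st["orientation"])
ims=[]
for q in(p,t):
    s=1.5 if q is p else 3
    im=cv2.resize(q["color"][:,:,::-1],None,fx=s,fy=s); wire(q,im,K["carton"],(.657,-.166,-.012),s)
    f=("box",.19,.3,0.0001); wire(q,im,f,(.657,-.166,-.012),s,.004)
    ims.append(im)
cv2.imwrite("pics/w2.png",np.hstack([cv2.resize(ims[0][:,:],(400,300)),cv2.resize(ims[1][200:800,450:1250],(400,300))]))
cv2.imwrite("pics/w2t.png",ims[1][200:800,450:1250])
E
```

```text
5.4 [ 0.65254091 -0.06193511  0.16505594] [-1.01161426e-03  7.22465360e-04  9.99999202e-01  2.26989171e-04]
```

View pics/w2t.png

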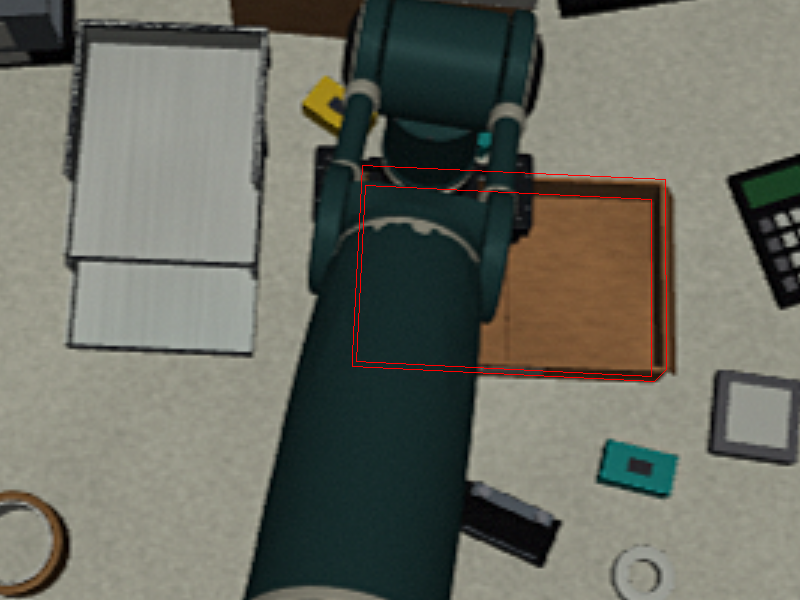

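>>> apply_moves:
  moves:
    - [[2.5,0,0,-4,0,0,0],[2.5,0,0,-4,0,0,0],[2.5,0,0,-3,0,0,0],[2.5,0,0,-1.5,0,0,0],[2.5,0,0,-0.5,0,0,0],[2.5,0,0,-0.2,0,0,0],[2.5,0,0,0,0,0,0],[2.5,0,0,0,0,0,0]]

```text
t: 6.2
tcp_pos: [0.6545, -0.0612, 0.0359]
orientation: [0.002, -0.0, 1.0, -0.0]
contact_force: [-1.0, -0.1, -1.6]
gripper_width: 0.0336
grasp_force: 30.0
```

>>> apply_moves:
  moves:
    - [[2.5,0,0,-0.2,0,0,0],[2.5,0,0,-0.15,0,0,0],[2.5,0,0,-0.1,0,0,0],[2.5,0,0,0,0,0,0],[2.5,0,0,0,0,0,0],[2.5,0,0,0,0,0,0],[2.5,0,0,0,0,0,0],[2.5,0,0,0,0,0,0]]

```text
t: 7.0
tcp_pos: [0.6537, -0.0613, 0.0312]
orientation: [0.001, -0.0, 1.0, -0.0]
contact_force: [-2.6, 0.0, 6.6]
gripper_width: 0.0334
grasp_force: 30.0
```

>>> apply_moves:
  moves:
    - [[5.2,0,0,0,0,0,0],[5.2,0,0,0,0,0,0],[5.2,0,0,0.5,0,0,0],[5.2,0,0,4,0,0,0],[5.2,0,0,5,0,0,0],[5.2,0,0,5,0,0,0],[5.2,-2.75,3.8,0,0,0,0],[5.2,-2.75,3.8,0,0,0,0]]

```text
t: 7.8
tcp_pos: [0.5998, 0.0149, 0.1778]
orientation: [0.003, 0.001, 1.0, 0.0]
contact_force: [0.4, 1.4, -0.1]
gripper_width: 0.052
grasp_force: 0.0
```

>>> apply_moves:
  moves:
    - [[5.2,-2.75,3.8,0,0,0,0],[5.2,-2.75,3.8,0,0,0,0],[5.2,-2.75,3.8,0,0,0,0],[5.2,-2.75,3.8,0,0,0,0],[5.2,-2.75,3.8,0,0,0,0],[5.2,-2.75,3.8,0,0,0,0],[5.2,-2.75,3.8,0,0,0,0],[5.2,-2.75,3.8,0,0,0,0]]

```text
t: 8.6
tcp_pos: [0.3766, 0.3203, 0.1747]
orientation: [0.0, -0.0, 1.0, 0.0]
contact_force: [1.6, 0.0, 0.0]
gripper_width: 0.0519
grasp_force: 0.0
```

```bash
python3 - <<'E'
from h import *
for _ in range(3): p=read_camera("wrist")
st=robot.get_state();print(st["t"],st["tcp_pos"],st["orientation"],p["origin"])
print(nets.find_in("tape_roll_mid",p))
im=cv2.resize(p["color"][:,:,::-1],None,fx=1.5,fy=1.5)
b,c=fit([p],K["tape"],"brown",.365,.314);print(b,c); wire(p,im,K["tape"],b,1.5)
wire(p,im,("cyl",.038,1e-4),(b[0],b[1],0),1.5,.048)
pts=(proj(p,hull(("box",.19,.3,.05),.654,-.166,0))*1.5)
cv2.imwrite("pics/w3.png",im)
E
```

```text
8.75 [0.37634007 0.32077363 0.17449987] [ 1.40901387e-04 -2.75611066e-03  9.99996183e-01  1.34228371e-04] [0.30659847 0.32200028 0.30886253]
[]
[0.36464076 0.30975672 0.08068199] 0.05240136470999912
```

View pics/w3.png

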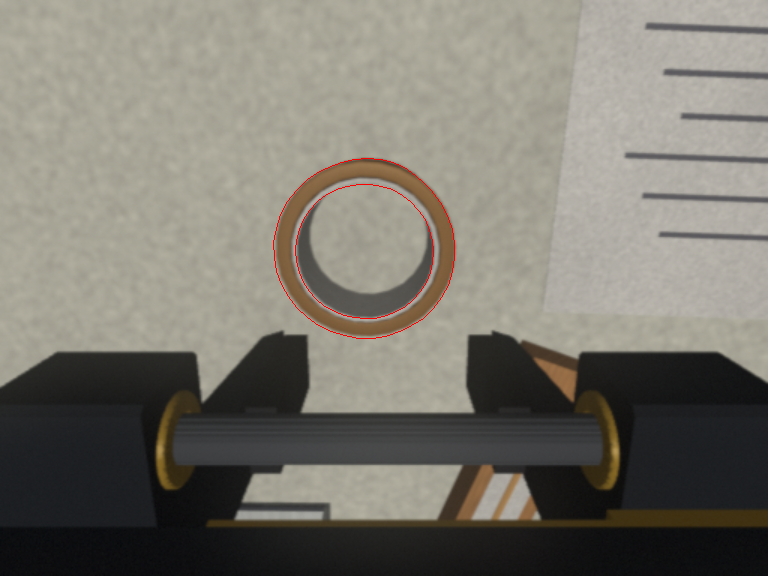

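>>> apply_moves:
  moves:
    - [[4,-1.2,3.3,0,0,0,0],[4,0,0,-4,0,0,0],[4,0,0,-4,0,0,0],[4,0,0,-4,0,0,0],[4,0,0,-2,0,0,0],[4,0,0,-1.1,0,0,0],[4,0,0,0,0,0,0],[0.5,0,0,0,0,0,0]]
  grip_force: 50

```text
t: 9.6
tcp_pos: [0.3673, 0.3519, 0.0241]
orientation: [0.001, 0.001, 1.0, 0.0]
contact_force: [-0.1, -0.1, 0.6]
gripper_width: 0.0341
grasp_force: 0.0
```

>>> apply_moves:
  moves:
    - [[0.5,0,0,0,0,0,0],[0.5,0,0,0,0,0,0],[0.5,0,0,0,0,0,0],[0.5,0,0,1,0,0,0],[0.5,0,0,3,0,0,0],[0.5,0,0,4,0,0,0],[0.5,0,0,4,0,0,0],[0.5,0,0,2,0,0,0]]

```text
t: 10.4
tcp_pos: [0.367, 0.353, 0.1675]
orientation: [0.002, -0.0, 1.0, 0.002]
contact_force: [1.3, 0.2, -2.6]
gripper_width: 0.0108
grasp_force: 52.6
```

```bash
python3 - <<'E'
from h import *
for _ in range(2): p=read_camera("wrist")
st=robot.get_state();print(st["t"],st["tcp_pos"],st["contact_force"],st["torque"],st["gripper_width"])
save(p,"w4.png",1)
E
```

```text
10.5 [0.36778259 0.3536606  0.16753946] [ 0.64669765  0.59829361 -2.91567696] [ 0.17692435  0.05762522 -0.03136033] 0.010719689987451072
```

View pics/w4.png

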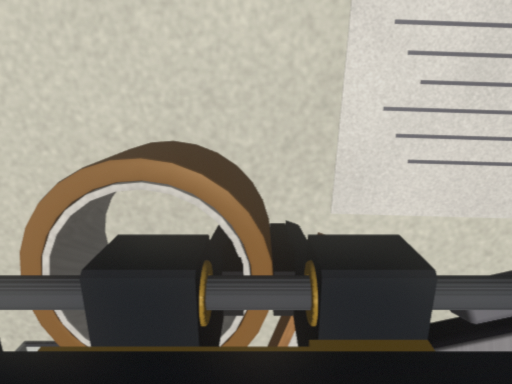

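>>> apply_moves:
  moves:
    - [[0.5,2.06,-4,0,0,0,0],[0.5,2.06,-4,0,0,0,0],[0.5,2.06,-4,0,0,0,0],[0.5,2.06,-4,0,0,0,0],[0.5,2.06,-4,0,0,0,0],[0.5,2.06,-4,0,0,0,0],[0.5,2.06,-4,0,0,0,0],[0.5,2.06,-4,0,0,0,0]]

```text
t: 11.3
tcp_pos: [0.5296, 0.0302, 0.161]
orientation: [-0.002, -0.0, 1.0, 0.0]
contact_force: [1.4, 0.0, -2.6]
gripper_width: 0.0107
grasp_force: 52.6
```

>>> apply_moves:
  moves:
    - [[0.5,2.06,-4,0,0,0,0],[0.5,2.06,-4,0,0,0,0],[0.5,2.06,-4,0,0,0,0],[0.5,2.06,-4,0,0,0,0],[0.5,2.06,-4,0,0,0,0],[0.5,2.06,-4,0,0,0,0],[0.5,0,0,0,0,0,0],[0.5,0,0,0,0,0,0]]

```text
t: 12.1
tcp_pos: [0.6529, -0.2086, 0.1602]
orientation: [-0.002, 0.001, 1.0, 0.001]
contact_force: [0.1, 1.0, -2.6]
gripper_width: 0.0108
grasp_force: 52.8
```

>>> apply_moves:
  moves:
    - [[0.5,0.2,0.1,-4,0,0,0],[0.5,0,0,-4,0,0,0],[0.5,0,0,-3,0,0,0],[0.5,0,0,-1.3,0,0,0],[0.5,0,0,-0.4,0,0,0],[0.5,0,0,0,0,0,0],[0.5,0,0,0,0,0,0],[0.5,0,0,0,0,0,0]]

```text
t: 12.9
tcp_pos: [0.658, -0.2076, 0.0387]
orientation: [0.002, -0.0, 1.0, -0.001]
contact_force: [0.2, -1.0, -2.5]
gripper_width: 0.011
grasp_force: 52.9
```

>>> apply_moves:
  moves:
    - [[0.5,0,0,-0.5,0,0,0],[0.5,0,0,-0.2,0,0,0],[0.5,0,0,-0.15,0,0,0],[0.5,0,0,-0.1,0,0,0],[0.5,0,0,0,0,0,0],[0.5,0,0,0,0,0,0],[0.5,0,0,0,0,0,0],[0.5,0,0,0,0,0,0]]

```text
t: 13.7
tcp_pos: [0.6564, -0.2072, 0.0287]
orientation: [-0.0, -0.0, 1.0, -0.0]
contact_force: [-5.7, 2.1, 8.4]
gripper_width: 0.0114
grasp_force: 52.7
```

>>> apply_moves:
  moves:
    - [[3.5,0,0,0,0,0,0],[3.5,0,0,0,0,0,0],[3.5,0,0,0.5,0,0,0],[3.5,0,0,3,0,0,0],[3.5,0,0,4,0,0,0],[3.5,0,0,5,0,0,0],[6.5,0,0,3,0,0,0],[6.5,0,0,0,0,0,0]]

```text
t: 14.5
tcp_pos: [0.6602, -0.2085, 0.1894]
orientation: [0.006, -0.0, 1.0, -0.002]
contact_force: [0.9, -0.8, -0.1]
gripper_width: 0.0488
grasp_force: 0.0
```

>>> apply_moves:
  moves:
    - [[6.5,-3.1,2.9,0,0,0,0.037],[6.5,-3.1,2.9,0,0,0,0.037],[6.5,-3.1,2.9,0,0,0,0.037],[6.5,-3.1,2.9,0,0,0,0.037],[6.5,-3.1,2.9,0,0,0,0.037],[6.5,-3.1,2.9,0,0,0,0.037],[6.5,-3.0,2.9,0,0,0,0.037],[6.5,0,0,0,0,0,0]]

```text
t: 15.3
tcp_pos: [0.4356, -0.0017, 0.1796]
orientation: [-0.002, -0.131, 0.991, 0.001]
contact_force: [0.4, -0.2, 0.0]
gripper_width: 0.0648
grasp_force: 0.0
```

```bash
python3 - <<'E'
from h import *
for _ in range(2): p=read_camera("wrist")
t=read_camera("top")
st=robot.get_state();print(st["t"],st["tcp_pos"],st["orientation"])
im=cv2.resize(p["color"][:,:,::-1],None,fx=1.5,fy=1.5)
b,c=fit([p],K["staple"],"brown",.443,-.005,.25);print(b,c); wire(p,im,K["staple"],b,1.5)
cv2.imwrite("pics/w5.png",np.hstack([cv2.resize(im,(400,300)),cv2.resize(t["color"][60:240,230:470,::-1],(400,300))]))
E
```

```text
15.45 [ 0.44051912 -0.00421413  0.18141368] [ 1.25288677e-04 -1.29427590e-01  9.91588842e-01 -2.26220994e-04]
[ 0.44230925 -0.00760863  0.27169276] 0.19501133786848068
```

View pics/w5.png

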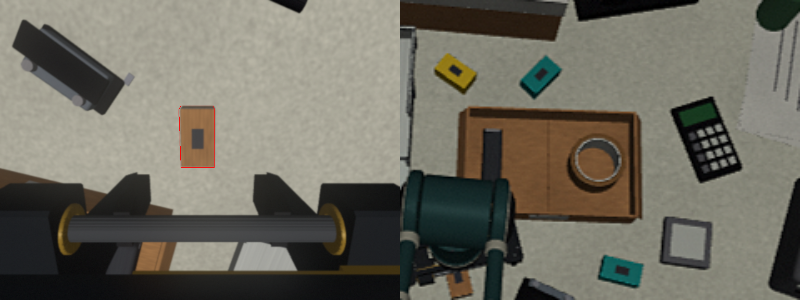

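>>> apply_moves:
  moves:
    - [[6.5,0.2,-0.3,-4,0,0,0],[6.5,0,0,-4,0,0,0],[6.5,0,0,-4,0,0,0],[6.5,0,0,-3,0,0,0],[6.5,0,0,-1.3,0,0,0],[6.5,0,0,0,0,0,0],[6.5,0,0,0,0,0,0],[3,0,0,0,0,0,0]]
  grip_force: 20

```text
t: 16.25
tcp_pos: [0.444, -0.0076, 0.0197]
orientation: [0.001, -0.129, 0.992, -0.0]
contact_force: [0.1, -0.8, -0.6]
gripper_width: 0.0588
grasp_force: 0.0
```

>>> apply_moves:
  moves:
    - [[3,0,0,0,0,0,0],[3,0,0,0,0,0,0],[3,0,0,0,0,0,0],[3,0,0,0,0,0,0],[3,0,0,3,0,0,0],[3,0,0,4,0,0,0],[3,0,0,4,0,0,0],[3,0,0,3,0,0,0]]

```text
t: 17.05
tcp_pos: [0.4425, -0.0071, 0.1608]
orientation: [0.001, -0.129, 0.992, -0.0]
contact_force: [0.4, 0.3, -1.7]
gripper_width: 0.04
grasp_force: 20.0
```

>>> apply_moves:
  moves:
    - [[3,3.55,-2.2,0,0,0,-0.0435],[3,3.55,-2.2,0,0,0,-0.0435],[3,3.55,-2.2,0,0,0,-0.0435],[3,3.55,-2.2,0,0,0,-0.0435],[3,3.55,-2.2,0,0,0,-0.0435],[3,3.55,-2.2,0,0,0,-0.0435],[3,0,0,0,0,0,0],[3,0,0,0,0,0,0]]

```text
t: 17.85
tcp_pos: [0.6548, -0.1392, 0.1572]
orientation: [-0.001, 0.001, 1.0, 0.0]
contact_force: [-0.1, -0.6, -1.9]
gripper_width: 0.0396
grasp_force: 20.0
```

>>> apply_moves:
  moves:
    - [[3,0,0,-4,0,0,0],[3,0,0,-4,0,0,0],[3,0,0,-3,0,0,0],[3,0,0,-1.5,0,0,0],[3,0,0,-0.3,0,0,0],[3,0,0,0,0,0,0],[3,0,0,0,0,0,0],[3,0,0,0,0,0,0]]

```text
t: 18.65
tcp_pos: [0.657, -0.1394, 0.0331]
orientation: [0.002, 0.001, 1.0, -0.0]
contact_force: [-0.8, -0.3, -1.2]
gripper_width: 0.0401
grasp_force: 20.0
```

Target about 0.022–0.024.

>>> apply_moves:
  moves:
    - [[3,0,0,-0.4,0,0,0],[3,0,0,-0.2,0,0,0],[3,0,0,-0.2,0,0,0],[3,0,0,-0.1,0,0,0],[3,0,0,0,0,0,0],[3,0,0,0,0,0,0],[3,0,0,0,0,0,0],[3,0,0,0,0,0,0]]

```text
t: 19.45
tcp_pos: [0.6555, -0.1392, 0.0236]
orientation: [-0.0, 0.001, 1.0, -0.0]
contact_force: [-5.2, 1.7, 8.7]
gripper_width: 0.0397
grasp_force: 20.0
```

>>> apply_moves:
  moves:
    - [[5,0,0,0,0,0,0],[5,0,0,0,0,0,0],[5,0,0,0.5,0,0,0],[5,0,0,4,0,0,0],[5,0,0,5,0,0,0],[7.5,0,0,5,0,0,0],[7.5,0,0,2,0,0,-0.1],[7.5,0,0,0,0,0,-0.145]]

```text
t: 20.25
tcp_pos: [0.6586, -0.1399, 0.1932]
orientation: [0.005, 0.126, 0.992, -0.001]
contact_force: [-0.4, -0.6, 0.7]
gripper_width: 0.0718
grasp_force: 0.0
```

>>> apply_moves:
  moves:
    - [[7.5,-3,-0.3,0,0,0,-0.14],[7.5,-3,-0.3,0,0,0,-0.14],[7.5,-3,-0.3,0,0,0,-0.14],[7.5,-3,-0.3,0,0,0,-0.14],[7.5,-3,-0.3,0,0,0,-0.14],[7.5,-3,-0.3,0,0,0,-0.14],[7.5,-3,-0.4,0,0,0,-0.14],[7.5,-3,-0.4,0,0,0,-0.14]]

```text
t: 21.05
tcp_pos: [0.4141, -0.1651, 0.1868]
orientation: [0.0, 0.634, 0.774, -0.0]
contact_force: [-0.6, 0.0, 1.2]
gripper_width: 0.075
grasp_force: 0.0
```

>>> apply_moves:
  moves:
    - [[7.5,-1,0,0,0,0,-0.14],[7.5,0,0,0,0,0,-0.14],[7.5,0,0,0,0,0,-0.14],[7.5,0,0,0,0,0,-0.1],[7.5,0,0,0,0,0,0],[7.5,0,0,0,0,0,0],[7.5,0,0,0,0,0,0],[7.5,0,0,0,0,0,0]]

```text
t: 21.85
tcp_pos: [0.4053, -0.1651, 0.1867]
orientation: [-0.0, 0.809, 0.587, -0.0]
contact_force: [-0.2, 0.5, 1.3]
gripper_width: 0.0754
grasp_force: 0.0
```

```bash
python3 - <<'E'
from h import *
p=read_camera("wrist")
t=read_camera("top")
st=robot.get_state();print(st["t"],st["tcp_pos"],st["orientation"],st["q"][5])
im=cv2.resize(p["color"][:,:,::-1],None,fx=1.5,fy=1.5)
b,c=fit([p],K["punch"],"dark",.404,-.162,-.31);print(b,c); wire(p,im,K["punch"],b,1.5)
pc,co=proj(p,[[b[0],b[1],.05]])[0],1
cv2.imwrite("pics/w6.png",np.hstack([cv2.resize(im,(480,360)),cv2.resize(t["color"][60:240,230:390,::-1],(320,360))]))
E
```

```text
21.95 [ 0.40533464 -0.16506346  0.18666503] [-4.49417248e-05  8.09370281e-01  5.87298684e-01 -2.52978621e-05] -0.1282828122119425
[ 0.40475372 -0.16592358 -0.43402052] 0.39555180180180183
```

View pics/w6.png

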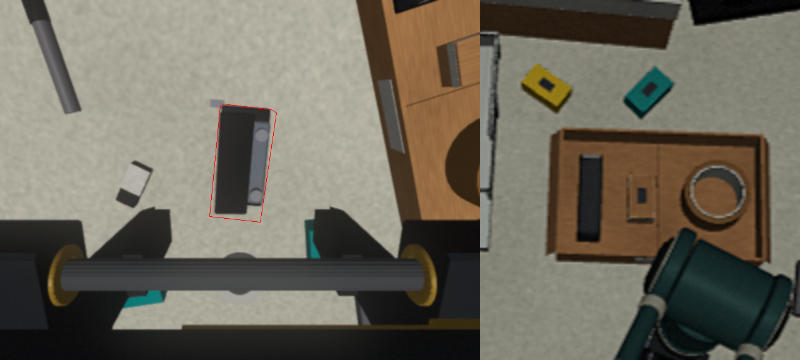

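>>> apply_moves:
  moves:
    - [[7.5,0,0,-4,0,0,-0.1],[7.5,0,0,-4,0,0,0],[7.5,0,0,-4,0,0,0],[7.5,0,0,-3,0,0,0],[7.5,0,0,-1.5,0,0,0],[7.5,0,0,0,0,0,0],[7.5,0,0,0,0,0,0],[4,0,0,0,0,0,0]]
  grip_force: 40

```text
t: 22.75
tcp_pos: [0.4065, -0.1657, 0.023]
orientation: [0.001, 0.838, 0.546, 0.001]
contact_force: [0.6, -0.2, 0.5]
gripper_width: 0.0689
grasp_force: 0.0
```

>>> apply_moves:
  moves:
    - [[4,0,0,0,0,0,0],[4,0,0,0,0,0,0],[4,0,0,0,0,0,0],[4,0,0,1,0,0,0],[4,0,0,3,0,0,0],[4,0,0,4,0,0,0],[4,0,0,4,0,0,0],[4,0,0,4,0,0,0]]

```text
t: 23.55
tcp_pos: [0.4045, -0.1647, 0.1833]
orientation: [-0.0, 0.838, 0.546, -0.0]
contact_force: [1.2, -0.7, -3.6]
gripper_width: 0.0478
grasp_force: 39.8
```

```bash
python3 - <<'E'
from h import *
p=read_camera("wrist");t=read_camera("top")
st=robot.get_state();print(st["t"],st["tcp_pos"],st["orientation"],st["gripper_width"],st["contact_force"],st["torque"])
a=cv2.resize(p["color"][:,:,::-1],(400,300)); b=cv2.resize(t["color"][60:240,130:290,::-1],(400,450))
im=np.zeros((450,800,3),np.uint8); im[:300,:400]=a; im[:,400:]=b
cv2.imwrite("pics/w7.png",im)
# tray model overlay
E
```

```text
23.65 [ 0.40904489 -0.16681446  0.18839128] [0.00516362 0.83786967 0.54583654 0.00319643] 0.04792331219332854 [ 0.55876382 -0.53923881 -1.96970138] [-0.08663601  0.06246609 -0.01501596]
```

View pics/w7.png

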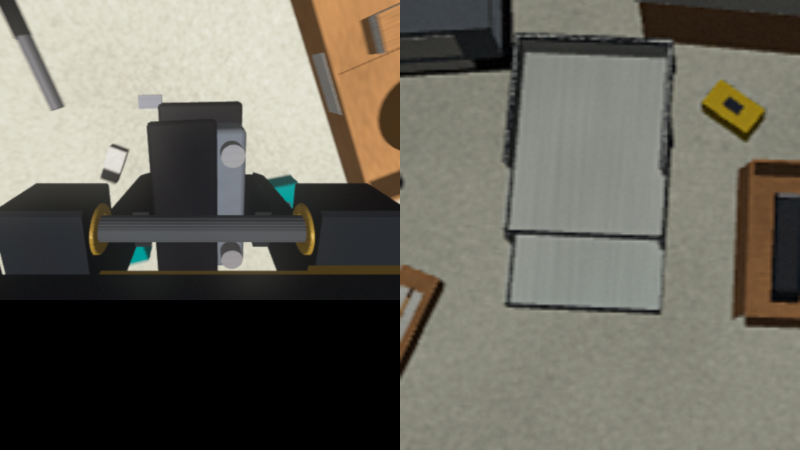

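```bash
python3 - <<'E'
from h import *
from scipy.optimize import least_squares
t=read_camera("top")
px=np.array([(507,305),(662,311),(507,234),(664,238),(517,35),(673,38)],float); px=np.c_[130+(px[:,0]-400)/2.5,60+px[:,1]/2.5]
L=np.array([(-.095,.095,.004),(-.095,-.095,.004),(-.015,.095,.049),(-.015,-.095,.049),(.225,.095,.09),(.225,-.095,.09)])
def f(v):
    c,s=np.cos(v[2]),np.sin(v[2]); W=np.c_[v[0]+c*L[:,0]-s*L[:,1],v[1]+s*L[:,0]+c*L[:,1],L[:,2]]; return (proj(t,W)-px).ravel()
r=least_squares(f,[.66,.18,0]);print(r.x,f(r.x).reshape(-1,2).round(1))
E
```

```text
[ 0.66276498  0.18332994 -0.00159336] [[ 0.4  0.4]
 [ 0.3  0.4]
 [-0.3 -0.7]
 [ 0.   0.1]
 [-0.2 -0.7]
 [-0.2  0.4]]
```

>>> apply_moves:
  moves:
    - [[4,3.2,3.2,0.5,0,0,0.038],[4,3.2,3.2,0.5,0,0,0.038],[4,3.2,3.2,0.5,0,0,0.038],[4,3.2,3.2,0.5,0,0,0.038],[4,3.2,3.2,0,0,0,0.038],[4,3.2,3.2,0,0,0,0.038],[4,3.2,3.2,0,0,0,0.038],[4,3.2,3.2,0,0,0,0.038]]

```text
t: 24.5
tcp_pos: [0.6606, 0.0923, 0.1983]
orientation: [-0.001, 0.745, 0.667, -0.002]
contact_force: [-0.4, 0.2, -2.5]
gripper_width: 0.0478
grasp_force: 39.8
```

>>> apply_moves:
  moves:
    - [[4,3.2,3.2,0,0,0,0.038],[4,3.2,3.2,0,0,0,0.038],[4,3.1,3.0,0,0,0,0.038],[4,0,0,-2,0,0,0],[4,0,0,-2,0,0,0],[4,0,0,-2,0,0,0],[4,0,0,0,0,0,0],[4,0,0,0,0,0,0]]

```text
t: 25.3
tcp_pos: [0.7546, 0.1846, 0.1386]
orientation: [-0.001, 0.706, 0.708, -0.002]
contact_force: [0.1, 0.9, -1.8]
gripper_width: 0.0477
grasp_force: 39.8
```

>>> apply_moves:
  moves:
    - [[4,0,0,-2.5,0,0,0],[4,0,0,-2,0,0,0],[4,0,0,-1,0,0,0],[4,0,0,-0.5,0,0,0],[4,0,0,0,0,0,0],[4,0,0,0,0,0,0],[4,0,0,0,0,0,0],[4,0,0,0,0,0,0]]

```text
t: 26.1
tcp_pos: [0.757, 0.1851, 0.083]
orientation: [0.001, 0.706, 0.708, 0.001]
contact_force: [0.0, -0.4, -2.5]
gripper_width: 0.0478
grasp_force: 39.8
```

>>> apply_moves:
  moves:
    - [[4,0,0,-0.5,0,0,0],[4,0,0,-0.3,0,0,0],[4,0,0,-0.2,0,0,0],[4,0,0,-0.1,0,0,0],[4,0,0,0,0,0,0],[4,0,0,0,0,0,0],[4,0,0,0,0,0,0],[4,0,0,0,0,0,0]]

```text
t: 26.9
tcp_pos: [0.7562, 0.1849, 0.0716]
orientation: [-0.0, 0.706, 0.708, -0.0]
contact_force: [-4.9, -0.9, 5.7]
gripper_width: 0.0476
grasp_force: 39.8
```

>>> apply_moves:
  moves:
    - [[6.5,0,0,0,0,0,0],[6.5,0,0,0,0,0,0],[6.5,0,0,0.5,0,0,0],[6.5,0,0,3,0,0,0],[6.5,0,0,4,0,0,0],[7.5,0,0,4,0,0,0],[7.5,0,0,1,0,0,0],[7.5,0,0,0,0,0,0]]

```text
t: 27.7
tcp_pos: [0.7582, 0.1853, 0.1995]
orientation: [0.002, 0.706, 0.708, 0.003]
contact_force: [0.4, 0.7, -0.2]
gripper_width: 0.0752
grasp_force: 0.0
```

>>> apply_moves:
  moves:
    - [[7.5,-2.95,2.84,0,0,0,0.149],[7.5,-2.95,2.84,0,0,0,0.149],[7.5,-2.95,2.84,0,0,0,0.149],[7.5,-2.95,2.84,0,0,0,0.149],[7.5,-2.95,2.84,0,0,0,0.149],[7.5,-2.95,2.84,0,0,0,0.149],[7.5,-2.95,2.84,0,0,0,0.149],[7.5,-2.95,2.84,0,0,0,0.149]]

```text
t: 28.5
tcp_pos: [0.5177, 0.4121, 0.1924]
orientation: [-0.002, 0.184, 0.983, -0.002]
contact_force: [-0.9, -0.3, 0.3]
gripper_width: 0.0748
grasp_force: 0.0
```

```bash
python3 - <<'E'
from h import *
for _ in range(3): p=read_camera("wrist")
t=read_camera("top")
st=robot.get_state();print(st["t"],st["tcp_pos"],st["orientation"],st["q"][5])
im=cv2.resize(p["color"][:,:,::-1],None,fx=1.5,fy=1.5)
b,c=fit([p],K["pencil"],"brown",.521,.412,-.365);print(b,c); wire(p,im,K["pencil"],b,1.5)
cv2.imwrite("pics/w8.png",np.hstack([cv2.resize(im,(480,360)),cv2.resize(t["color"][60:240,130:290,::-1],(320,360))]))
E
```

```text
28.7 [0.51865054 0.41195362 0.19308   ] [-0.00110127  0.18682341  0.98239164 -0.00157161] -0.5608163972112055
[ 0.52320886  0.40962327 -0.34267731] 0.4104255319148936
```

View pics/w8.png

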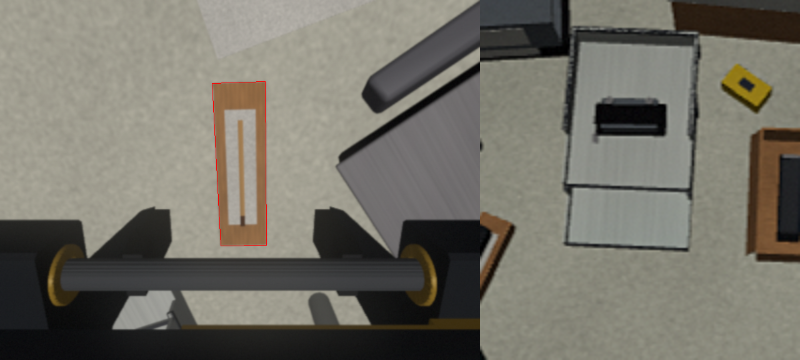

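```bash
python3 - <<'E'
from h import *
t=read_camera("top");s=read_camera("scene");w=read_camera("wrist")
for z in(.02,.03,.04,.05,.06,.07,.08): print(z,ray(t,np.array([143,277])/1.5,z)[:2].round(3),ray(s,np.array([628,262])/1.5,z)[:2].round(3),ray(w,np.array([340,165])*512/480,z)[:2].round(3))
E
```

```text
0.02 [0.548 0.51 ] [0.546 0.513] [0.565 0.503]
0.03 [0.546 0.506] [0.553 0.508] [0.561 0.501]
0.04 [0.543 0.502] [0.559 0.502] [0.558 0.499]
0.05 [0.541 0.499] [0.566 0.497] [0.554 0.497]
0.06 [0.538 0.495] [0.572 0.491] [0.551 0.494]
0.07 [0.536 0.491] [0.579 0.485] [0.547 0.492]
0.08 [0.534 0.487] [0.586 0.48 ] [0.544 0.49 ]
```

>>> apply_moves:
  moves:
    - [[7.5,0.4,-0.2,-4,0,0,0.03],[7.5,0,0,-4,0,0,0],[7.5,0,0,-4,0,0,0],[7.5,0,0,-3.5,0,0,0],[7.5,0,0,-1.8,0,0,0],[7.5,0,0,0,0,0,0],[7.5,0,0,0,0,0,0],[4,0,0,0,0,0,0]]
  grip_force: 25

```text
t: 29.65
tcp_pos: [0.5263, 0.4111, 0.0253]
orientation: [0.002, 0.173, 0.985, 0.002]
contact_force: [-0.0, -0.2, 0.9]
gripper_width: 0.069
grasp_force: 0.0
```

>>> apply_moves:
  moves:
    - [[4,0,0,0,0,0,0],[4,0,0,0,0,0,0],[4,0,0,0,0,0,0],[4,0,0,1,0,0,0],[4,0,0,2,0,0,0],[4,0,0,3,0,0,0],[4,0,0,3,0,0,0],[4,0,0,1,0,0,0]]

```text
t: 30.45
tcp_pos: [0.526, 0.4115, 0.127]
orientation: [0.002, 0.173, 0.985, 0.002]
contact_force: [0.4, 1.0, -0.9]
gripper_width: 0.0498
grasp_force: 25.0
```

>>> apply_moves:
  moves:
    - [[4,0.1,-3.8,0,0,0,0.058],[4,0,-3.8,0,0,0,0.058],[4,0,-3.8,0,0,0,0.058],[4,0,-3.8,0,0,0,0.058],[4,0,-3.8,0,0,0,0.058],[4,0,-3.8,0,0,0,0.058],[4,0,0,0,0,0,0],[4,0,0,0,0,0,0]]

```text
t: 31.25
tcp_pos: [0.5249, 0.1814, 0.1222]
orientation: [-0.0, 0.001, 1.0, 0.0]
contact_force: [0.5, 1.3, -0.4]
gripper_width: 0.0499
grasp_force: 25.0
```

>>> apply_moves:
  moves:
    - [[4,0,0,-3,0,0,0],[4,0,0,-3,0,0,0],[4,0,0,-1.5,0,0,0],[4,0,0,-0.8,0,0,0],[4,0,0,0,0,0,0],[4,0,0,0,0,0,0],[4,0,0,0,0,0,0],[4,0,0,0,0,0,0]]

```text
t: 32.05
tcp_pos: [0.5264, 0.1825, 0.041]
orientation: [0.001, -0.001, 1.0, 0.0]
contact_force: [0.2, 0.2, -0.9]
gripper_width: 0.0501
grasp_force: 25.0
```

```bash
python3 - <<'E'
from h import *
t=read_camera("scene")
st=robot.get_state();print(st["t"],st["tcp_pos"],st["orientation"],st["contact_force"])
save(t,"s9.png",3,(220,90,420,280))
E
```

```text
32.1 [0.52615775 0.1823522  0.04082036] [ 9.57604480e-04 -5.63041446e-04  9.99999345e-01  2.74404012e-04] [-0.11404255  0.49642079 -1.2881589 ]
```

View pics/s9.png

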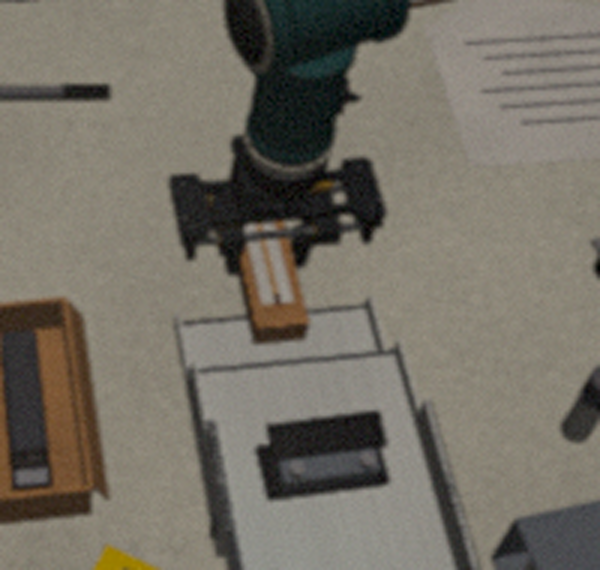

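>>> apply_moves:
  moves:
    - [[4,0,0,-0.5,0,0,0],[4,0,0.1,-0.3,0,0,0],[4,0,0,0,0,0,0],[4,1,0,0,0,0,0],[4,1,0,0,0,0,0],[4,1,0,0,0,0,0],[4,1,0,0,0,0,0],[4,0,0,0,0,0,0]]

```text
t: 32.9
tcp_pos: [0.5677, 0.1832, 0.0322]
orientation: [0.001, -0.0, 1.0, 0.0]
contact_force: [0.2, -0.6, -1.1]
gripper_width: 0.0498
grasp_force: 25.0
```

>>> apply_moves:
  moves:
    - [[4,1,0,0,0,0,0],[4,1,0,0,0,0,0],[4,1,0,0,0,0,0],[4,0.5,0,0,0,0,0],[4,0,0,0,0,0,0],[4,0,0,0,0,0,0],[4,0,0,0,0,0,0],[4,0,0,0,0,0,0]]

```text
t: 33.7
tcp_pos: [0.5998, 0.1831, 0.0316]
orientation: [-0.0, -0.001, 1.0, -0.0]
contact_force: [-1.0, -0.6, -0.9]
gripper_width: 0.0496
grasp_force: 25.0
```

>>> apply_moves:
  moves:
    - [[4,0,0,-0.2,0,0,0],[4,0,0,-0.15,0,0,0],[4,0,0,0,0,0,0],[4,0,0,0,0,0,0],[4,0,0,0,0,0,0],[4,0,0,0,0,0,0],[4,0,0,0,0,0,0],[4,0,0,0,0,0,0]]

```text
t: 34.5
tcp_pos: [0.6003, 0.1832, 0.0284]
orientation: [-0.0, -0.001, 1.0, 0.0]
contact_force: [-2.2, 0.1, 3.4]
gripper_width: 0.0499
grasp_force: 25.0
```

>>> apply_moves:
  moves:
    - [[6.5,0,0,0,0,0,0],[6.5,0,0,0,0,0,0],[6.5,0,0,0,0,0,0],[6.5,-2,0,0,0,0,0],[6.5,-2,0,0,0,0,0],[6.5,-2,0,0,0,0,0],[6.5,-1.6,0,0,0,0,0],[6.5,0,0,-0.4,0,0,0]]

```text
t: 35.3
tcp_pos: [0.5225, 0.183, 0.0239]
orientation: [-0.001, -0.001, 1.0, -0.0]
contact_force: [-0.7, 0.4, -0.2]
gripper_width: 0.0649
grasp_force: 0.0
```

>>> apply_moves:
  moves:
    - [[6.5,0,0,0,0,0,0],[4,0,0,0,0,0,0],[4,0,0,0,0,0,0],[4,0,0,0,0,0,0],[4,0,0,0,0,0,0],[4,0,0,0,0,0,0],[4,0,0,0,0,0,0],[4,0,0,0,0,0,0]]
  grip_force: 15

```text
t: 36.1
tcp_pos: [0.5246, 0.1832, 0.0244]
orientation: [0.0, -0.001, 1.0, 0.0]
contact_force: [1.1, 0.4, 0.0]
gripper_width: 0.0498
grasp_force: 15.0
```

```bash
python3 - <<'E'
from h import *
p=read_camera("wrist");st=robot.get_state();print(st["tcp_pos"],st["gripper_width"],st["contact_force"])
save(p,"w10.png",1)
E
```

```text
[0.52457933 0.18316619 0.02438032] 0.05001254877322226 [1.22331589 0.93335387 0.55207666]
```

View pics/w10.png

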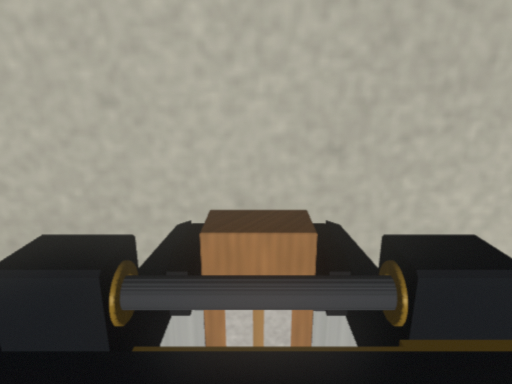

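>>> apply_moves:
  moves:
    - [[4,1,0,0,0,0,0],[4,1.2,0,0,0,0,0],[4,1.2,0,0,0,0,0],[4,1.2,0,0,0,0,0],[4,1.2,0,0,0,0,0],[4,1,0,0,0,0,0],[4,0.4,0,0,0,0,0],[4,0,0,0,0,0,0]]

```text
t: 36.95
tcp_pos: [0.5976, 0.1831, 0.0243]
orientation: [0.001, -0.001, 1.0, 0.0]
contact_force: [1.2, -0.8, 2.1]
gripper_width: 0.0498
grasp_force: 15.0
```

>>> apply_moves:
  moves:
    - [[4,0,0,0,0,0,0],[6.5,0,0,0,0,0,0],[6.5,0,0,0,0,0,0],[6.5,0,0,0,0,0,0],[6.5,0,0,2,0,0,0],[6.5,0,0,4,0,0,0],[6.5,0,0,5,0,0,0],[6.5,0,0,5,0,0,0]]

```text
t: 37.75
tcp_pos: [0.5952, 0.1829, 0.1848]
orientation: [-0.001, -0.001, 1.0, -0.0]
contact_force: [0.6, -0.8, 0.2]
gripper_width: 0.0648
grasp_force: 0.0
```

>>> apply_moves:
  moves:
    - [[6.5,-4,3,1,0,0,0],[6.5,-3,4,0,0,0,0],[6.5,-3,4,0,0,0,0],[6.5,-2,4,0,0,0,0],[6.5,-2,4,0,0,0,0],[6.5,0,4,0,0,0,0],[6.5,0,3,0,0,0,0],[6.5,0,0,0,0,0,0]]

```text
t: 38.55
tcp_pos: [0.4562, 0.446, 0.1939]
orientation: [0.0, -0.002, 1.0, 0.001]
contact_force: [-0.1, -1.3, -0.4]
gripper_width: 0.0648
grasp_force: 0.0
```

```bash
python3 - <<'E'
from h import *
t=read_camera("top");st=robot.get_state();print(st["t"],st["tcp_pos"])
save(t,"t11.png",3,(150,60,410,255))
E
```

```text
38.6 [0.45631702 0.44401052 0.19358796]
```

View pics/t11.png

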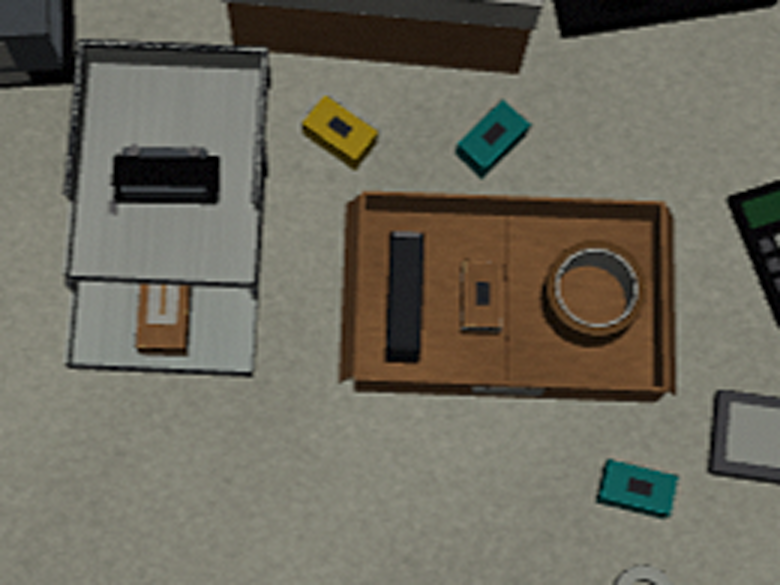

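The picture shows the stapler (405,297), staple box (482,295) and tape roll (595,290) apart on the carton floor. The punch stands in the upper tray (165,178), and the pencil box's near end (162,352) is behind the lower tray's front edge (row 370).

```bash
python3 -c "
from rig import robot
print(robot.finish_job())"
```

```text
the job is handed in; nothing more can be done
None
```

Both kits are made up and handed in at about 39 s: the stapler, large tape roll and staple box lie apart on the carton floor, the hole punch stands in the upper tray, and the pencil box is in the lower tray with its near end about 16 mm inside the front edge.

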